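Clear and raise the heavy trap flap with its lever

TASK

The shaping block has been left lying on the heavy steel flap of the bench's tip well. With the fingertips, without picking it up, push it off the flap so that it lies flat on the grey fenced ledge beside it, wholly clear of the flap; then press the paddle at the long end of the lever all the way down, so that its short end raises the flap, and finish while still holding the paddle down with the flap raised and still. Raise the flap by the lever only, and leave the other things on the bench where they are.

Things in the scene. Friction and masses are not known exactly. Their poses are not given: they have to be found in the camera images.
- trap: Fixed fixture on the slate: a low steel well with a flap in its top (+y part), a ledge on the flap's +x side, and a lever along y at x 0, paddle in -y. Origin on the slate, z up; positions elsewhere are mm in these axes. Dark frame round the flap: x from -65, y 20..170, top z 73. Base tongue under the lever: x -35..35, y -180..20, 10 high, with a rubber bumper below the paddle.
- ledge_mid (a point): Centre of the ledge's top, trap axes (103.5, 95, 73); same axes as the trap. The ledge is grey and flat, x 57..150, y 20..170, 2 mm lower than the flap. A fence along its far edge, x 150..156, rises to z 85: the only thing near the flap higher than the flap's top.
- block: Dark rosewood shaping block, a plain cuboid 38 (x) by 80 (y) by 30 high (z), about 110 g, loose, lying flat on the shut flap at the start. Origin: centre of its underside. It slides when pushed on its long side.
- lever_bar (a joint): Angle of the lever, rad: 0 at rest (paddle up), growing as the paddle goes down, stopped at 0.45. It springs back when let go, and takes about 5 to 10 N straight down on the paddle. Its short end (toe), under the flap, meets it after about 0.03 rad.
- paddle (a point): Centre of the upper face of the lever's flat paddle (50 along trap x, 45 along the lever, 10 thick), 169 mm from the pivot pin. At rest about 120 mm above the slate, its face rising outwards (to -y) at 0.32 rad; at the stop about 45 mm above the slate, sloping 0.13 rad the other way. Its axes are the trap's at rest and turn with the lever.
- pivot (a point): Middle of the lever's pivot pin, which lies along the trap's x; trap axes (0, 15, 62) mm. Same axes as the trap.
- flap (a joint): Angle of the flap, rad: 0 shut, growing as its free edge rises; about 0.41 with the lever at its stop. The flap weighs about 1.1 kg and falls shut when the lever is released.
- ferrule: Bystander: horn-coloured tube, 15 across, 26 high, standing on the slate. Origin: centre of its underside.
- pick: Bystander: copper tip pick with rosewood handle, 136 long along its x, 12 thick, lying on the slate. Origin: underside, near its middle.
- chalk: Bystander: cue chalk cube, 22. Origin: centre of its underside.
- tip_tin: Bystander: round aluminium tin, 52 across, 22 high. Origin: centre of its underside.
- tip_clamp: Bystander: small loose steel tip clamp, 64 by 24, 30 high. Origin: underside of its base.
- sanding_puck: Bystander: wooden sanding puck, 56 across, 18 high. Origin: centre of its underside.
- flap_edge (a point): Middle of the flap's free top edge, trap axes (0, 40, 75) when shut. The flap is a plain steel plate 108 (x) by 110 (y) by 12 thick covering x -54..54, y 40..150, top at z 75, hinged along its +y edge (y 150). Its axes are the trap's when shut and tilt with the flap.
Not all that is in view belongs to the job. Of the things like the block, leave any that is blue or turquoise; of the rest the larger one is meant.

How it is judged:
By the outcome, as a careful person would: the job done as asked, in the order asked, and still so for the second after the job is handed in, while the arm keeps its last pose, push and grip.
It also fails if it takes over 42 s, if anything falls off the work surface, if the arm or the gripper's body presses on something with over 40 N, if the wrist force passes 120 N, or if a joint passes its speed limit or range.

ROBOT

A 6-joint arm with a two-finger parallel gripper is mounted at the origin on the work surface. World frame = base frame: x ahead of the robot, y to its left, z up, the work surface at z = 0. Lengths are in m, angles in rad, forces in N, time in s.
With the tool pointing down it reaches from about 0.35 to 0.775 m from the base axis. Payload 5.5 kg.
Tool frame: the origin (TCP) lies midway between the tips of the shut fingers; the grasp point (between the pads) lies 19 mm behind it; z points along the fingers, y is the line along which they close (so a half turn about z gives the same grasp; the last joint's range is limited). The gripper opens to 85 mm and grips with 20 to 120 N. Pads are 22 mm wide; open, the fingers measure 114 mm over their backs; the gripper's body (76 mm by 85 mm) begins 54 mm behind the grasp point. The pads swing forward as they close: fully open they stand 13 mm farther back than shut.
Start: joints at [-1.246, 0.313, 0.046, 1.304, 0, 1.431], TCP at [0.258, -0.514, 0.231] pointing down, gripper open.
Joint ranges: [-2.76, 2.76], [-0.86, 1.69], [-1.03, 1.26], [-2.2, 2.34], [-1.47, 1.5], [-3.14, 3.14]. Speed limits (rad/s): [2.57, 2.57, 3.14, 3.14, 3.14, 3.14].

INTERFACE

Orientations are given as a unit quaternion [w, x, y, z].
In Python, from workcell import env gives the robot as it stands. The module is installed in compiled form; this text tells all that it offers.
- The arm moves only by the tool servo_tool, never from a script. Its argument "increments" is a list of rows, each an object of numbers: "grip": the closure, from 0 (fully open) to 1 (shut); "x", "y", "z": the shift along the tool's x, y, z in mm; "roll": the turn about the tool's z in degrees. In form: [{"grip": .., "x": .., "y": .., "z": .., "roll": ..}, ...]. A call has 1 to 5 rows; each row shifts and turns the commanded pose from where the row before left it, along the tool's axes as they then stand; what a row does not reach is not made up. A row lasts 1/12 s, in which the tool goes at most 41.7 mm and 7.16 degrees, less where a joint would pass 70% of its speed; a pose out of reach is approached as far as the arm can. A call is refused whole if a number of a shift passes 41.7 or a number of a turn 7.16, either way. A call with a gripper value outside its range is refused whole. The fingers move at their own pace and stop on an object; "grip_force" is the grip in N (left out, the last holds). Time passes only in rows, so rows that do not move let the fingers close. It gives the time, the measured TCP pose, the force, the opening and the grip force at its end, in the units of the state.
- env.get_state(): the state, without advancing time (a new reading comes with each control period).
- env.read_camera(name): name is "side" or "top"; returns the picture (420x560x3 uint8, red, green, blue); there is no depth.
- env.get_calibration(name): a dict with "vertical_fov" (degrees; the focal length in pixels is half the picture's height over the tangent of half this angle, whatever the lens; pixels are square), "cx", "cy" (the principal point, pixels), "rvec" (rotation vector, rad) and "tvec" (3), from world to camera coordinates, as OpenCV has them. Camera axes: x right, y down, z forward; pixel columns grow to the right and rows downward; lengths in m; the calibration is good to about 2 mm. A picture is of the moment at which its call begins. get_calibration takes no time and is no camera call.
- env.hand_in(): hands the job in; it is judged then, once.
The state is a dict: "clock": time; "joint_pos": joint angles; "qvel": joint speeds; "tau": joint torques, N m; "tcp_pos": TCP position; "orientation": TCP orientation; "wrist_force": force on the tool from outside, world axes, zero at the start; "ft_torque": the same for the moment, N m; "finger_gap": finger opening in m; "grip_force": force on a finger pad.
Only numpy, scipy, OpenCV 4.12 (cv2) and the standard library are available. Lean on these libraries where they do the work, as an engineer would, in place of code of your own. Each camera call takes 0.05 s, during which the arm holds its last target. There are 200 camera calls.

## Working session

There is one attempt and no reset: what is moved stays moved. The work goes in short steps, Python scripts to look and compute and a tool call to move; the robot and the scene stay as the last step left them, time stands still between calls to the robot, and variables do not carry over. Pictures are saved under pics/ and viewed, at most 10 in all, crops included, and the job is handed in when it is done.

Besides the shell and the picture viewer there is one more tool, called after "Call:" by a JSON object that holds its "op" and its "data". servo_tool: Moves the arm, as the interface text tells. Its arguments: {"type":"object","properties":{"increments":{"type":"array"},"grip_force":{"type":"number"}},"required":["increments"]}

```bash
mkdir -p pics; cat > h.py <<'E'
import numpy as np, cv2
from workcell import env
def cal(n):
    c=env.get_calibration(n); f=210/np.tan(np.radians(c["vertical_fov"])/2)
    K=np.array([[f,0,c["cx"]],[0,f,c["cy"]],[0,0,1]]); R=cv2.Rodrigues(np.array(c["rvec"],float))[0]
    return K,R,np.array(c["tvec"],float).ravel(),c
def ray(n,u,v):
    K,R,t,_=cal(n); return -R.T@t, R.T@np.linalg.solve(K,[u,v,1.])
def plane(n,u,v,z):
    o,d=ray(n,u,v); return o+d*(z-o[2])/d[2]
def proj(n,P):
    K,R,t,_=cal(n); p=(K@(R@np.atleast_2d(P).T+t[:,None])); return (p[:2]/p[2]).T
def snap(n,f):
    im=env.read_camera(n); cv2.imwrite("pics/"+f,im[:,:,::-1]); return im
E
python3 - <<'E'
from h import *
for n in("top","side"):
    snap(n,n+"0.png"); print(cal(n)[3], ray(n,280,210))
s=env.get_state();print(s)
E
```

```text
{'vertical_fov': 51.56043675095876, 'cx': 278.4440621539252, 'cy': 208.78873848915921, 'rvec': array([ 2.13830836, -2.16817177,  0.13161907]), 'tvec': array([-0.04108007,  0.5253071 ,  0.7452899 ])} (array([ 0.42588815, -0.0516503 ,  0.80563247]), array([ 1.24079534e-01,  6.85376739e-04, -9.92282403e-01]))
{'vertical_fov': 52.45671504395721, 'cx': 279.5768102778408, 'cy': 202.9173933072833, 'rvec': array([ 0.28136188, -2.88843708,  1.01412944]), 'tvec': array([0.51623693, 0.16377793, 0.76624717])} (array([0.43622252, 0.44445751, 0.70187315]), array([ 0.12013112, -0.60050105, -0.79072378]))
{'clock': 0.1, 'joint_pos': array([-1.24560443e+00,  3.13944213e-01,  4.50778940e-02,  1.30358681e+00,
        1.88262768e-05,  1.43121806e+00]), 'qvel': array([-0.00152736, -0.00177233,  0.00257145,  0.00040014,  0.00077939,
        0.00059301]), 'tau': array([ 1.82174281e-03, -4.81729174e+01,  2.99241990e+01,  1.28506799e-02,
       -1.58826138e-04, -1.47849136e-05]), 'tcp_pos': array([ 0.2575856 , -0.51356668,  0.23048126]), 'orientation': array([-8.25706592e-04,  9.73119549e-01,  2.30299059e-01, -6.73981494e-05]), 'wrist_force': array([-0.09767397,  0.09966828,  0.19672579]), 'ft_torque': array([ 0.03273184, -0.01125532, -0.00928604]), 'grip_force': 0.0, 'finger_gap': 0.08523032502319201}
```

View pics/top0.png

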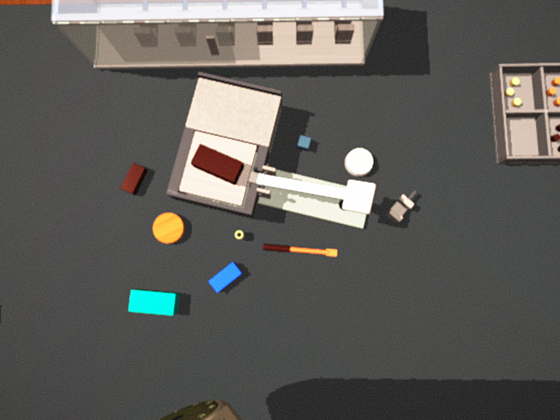

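View pics/side0.png

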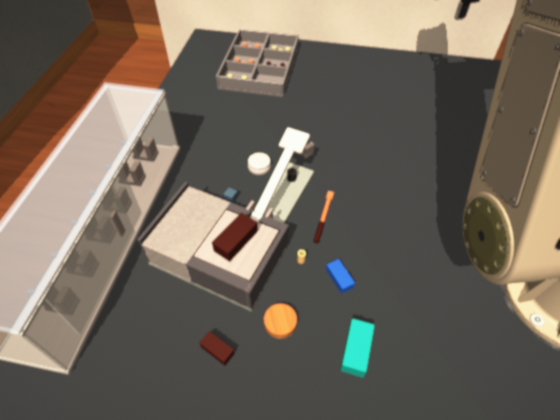

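The block candidates in the top view are dark red at (217,164) on the flap, a smaller dark red at (133,178), blue at (225,277) and turquoise at (152,302). The one on the flap fits: it is neither blue nor turquoise, and it is the larger of the two rosewood ones. I'll confirm it in a crop.

```bash
python3 - <<'E'
from h import *
im=cv2.imread("pics/top0.png")
c=cv2.resize(im[60:240,110:385],None,fx=2.9,fy=2.9,interpolation=cv2.INTER_CUBIC)
cv2.imwrite("pics/crop0.png",c)
hsv=cv2.cvtColor(im,cv2.COLOR_BGR2HSV)
m=((hsv[...,0]<12)|(hsv[...,0]>168))&(hsv[...,1]>120)&(hsv[...,2]>25)&(hsv[...,2]<120)
m=cv2.morphologyEx(m.astype(np.uint8),cv2.MORPH_OPEN,np.ones((3,3)))
for q in cv2.findContours(m,0,1)[0]:
    if cv2.contourArea(q)>100: print(cv2.minAreaRect(q), plane("top",*cv2.minAreaRect(q)[0],.105), cv2.boxPoints(cv2.minAreaRect(q)).tolist())
for p,z in(((200,75),.085),((281,92),.085),((168,195),.073),((254,213),.073),((359,197),.12)): print(p,plane("top",*p,z))
E
```

```text
((275.5544738769531, 247.4554443359375), (25.47295379638672, 5.3732008934021), 5.710593223571777) [ 0.45297025 -0.04318059  0.105     ] [[262.6138610839844, 248.8613739013672], [263.1485290527344, 243.5148468017578], [288.4950866699219, 246.0495147705078], [287.9604187011719, 251.3960418701172]]
((216.65516662597656, 163.637939453125), (47.40163040161133, 22.71601676940918), 23.198591232299805) [0.59197001 0.05213335 0.105     ] [[190.39654541015625, 164.7413787841797], [199.34481811523438, 143.86207580566406], [242.91378784179688, 162.5345001220703], [233.96551513671875, 183.41380310058594]]
(200, 75) [0.75487176 0.08483852 0.085     ]
(281, 92) [ 0.72172067 -0.05575133  0.085     ]
(168, 195) [0.54604527 0.13980773 0.073     ]
(254, 213) [ 0.51299718 -0.00694882  0.073     ]
(359, 197) [ 0.53070587 -0.17734428  0.12      ]
```

View pics/crop0.png

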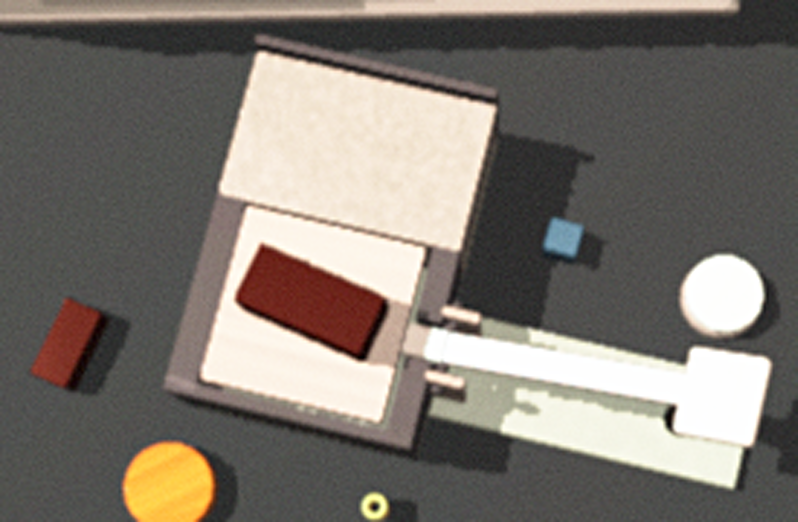

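The crop confirms the target: a large rosewood block at (217,164) on the white flap, slightly twisted relative to it. The paddle is at (359,197) and the ledge is above the flap in the image. Next I fit the trap pose.

```bash
cat > pose.py <<'E'
from h import *
pts=[((258,37),(156,170,85)),((497,92),(156,20,85)),((166,388),(-65,170,73)),((412,448),(-65,20,73)),((220,190),(57,170,73)),((462,250),(57,20,73)),((722,396),(0,-144,120))]
W=[];T=[]
for (u,v),t in pts:
    W.append(plane("top",u/2.9+110-.3,v/2.9+60-.3,t[2]/1000)[:2]); T.append(np.array(t[:2])/1000)
W=np.array(W);T=np.array(T)
wc,tc=W.mean(0),T.mean(0); a=T-tc;b=W-wc
th=np.arctan2((a[:,0]*b[:,1]-a[:,1]*b[:,0]).sum(),(a*b).sum())
R2=np.array([[np.cos(th),-np.sin(th)],[np.sin(th),np.cos(th)]]); t0=wc-R2@tc
def t2w(p): return R2@np.array(p)/1000+t0
def w2t(p): return R2.T@(np.array(p)[:2]-t0)*1000
E
python3 - <<'E'
from pose import *
print("th",th,np.degrees(th),t0); print(((W-(T@R2.T+t0))*1000).round(1))
B=[[190.4,164.7],[199.3,143.9],[242.9,162.5],[234,183.4]]
for p in B: print(w2t(plane("top",p[0]+0,p[1],.105)).round(1))
print("blk",w2t(plane("top",216.65,163.6,.105)), "paddle",t2w((0,-144)),"ledge",t2w((103.5,95)))
# finger
s=env.get_state();q=s["orientation"]
from scipy.spatial.transform import Rotation as Ro
print(Ro.from_quat([q[1],q[2],q[3],q[0]]).as_matrix().round(3))
# case front and height
for p in((95,66),(365,64)):print(plane("top",*p,0))
print("small block",w2t(plane("top",133,178,.02)),"puck",w2t(plane("top",168,228,.018)),"clamp",w2t(plane("top",402,207,.03)))
E
```

```text
th -0.2537457391843385 -14.538559924689952 [ 0.56841227 -0.03818802]
[[-2.5  0. ]
 [-1.7  2.1]
 [ 0.5 -1. ]
 [ 0.5 -0.6]
 [ 2.6 -0.6]
 [ 1.  -0.5]
 [-0.3  0.7]]
[-11.8 135. ]
[ 25.6 129.9]
[12.2 51.8]
[-25.1  57.3]
blk [ 0.1896366  93.36751307] paddle [ 0.53226373 -0.17757699] ledge [0.69244608 0.02778821]
[[ 0.894  0.448 -0.001]
 [ 0.448 -0.894  0.002]
 [ 0.    -0.002 -1.   ]]
[0.81547644 0.30660875 0.        ]
[ 0.81096234 -0.22071093  0.        ]
small block [-46.15569542 253.53944677] puck [-119.75609295  166.49703465] clamp [  16.43220752 -235.55140655]
```

The fit residuals are about 2 mm. The block is at trap (0,93), twisted -9.7°. I'll push its long side with the two part-open fingertips along its own normal. First I roll and travel at the starting height.

Call:
{"op": "servo_tool", "data": {"increments": [{"grip": 0.45,"x": 0,"y": 0,"z": 0,"roll": -7.16},{"grip": 0.45,"x": 0,"y": 0,"z": 0,"roll": -7.16},{"grip": 0.45,"x": 0,"y": 0,"z": 0,"roll": -7.16},{"grip": 0.45,"x": 0,"y": 0,"z": 0,"roll": -7.16},{"grip": 0.45,"x": 0,"y": 0,"z": 0,"roll": -7.16}]}}

```text
clock: 0.52
tcp_pos: [0.2576, -0.5137, 0.2307]
orientation: [-0.001, 0.854, 0.521, 0.0]
wrist_force: [0.6, 0.5, -1.1]
finger_gap: 0.0467
grip_force: 0.0
```

Call:
{"op": "servo_tool", "data": {"increments": [{"grip": 0.45,"x": 0,"y": 0,"z": 0,"roll": -7.16},{"grip": 0.45,"x": 0,"y": 0,"z": 0,"roll": -7.16},{"grip": 0.45,"x": 0,"y": 0,"z": 0,"roll": -7.16},{"grip": 0.45,"x": 0,"y": 0,"z": 0,"roll": -7.16},{"grip": 0.45,"x": 0,"y": 0,"z": 0,"roll": -7.16}]}}

```text
clock: 0.93
tcp_pos: [0.2576, -0.5137, 0.2308]
orientation: [-0.0, 0.652, 0.758, 0.0]
wrist_force: [0.3, -0.7, -0.0]
finger_gap: 0.0467
grip_force: 0.0
```

Call:
{"op": "servo_tool", "data": {"increments": [{"grip": 0.45,"x": 0,"y": 0,"z": 0,"roll": -7.16},{"grip": 0.45,"x": 0,"y": 0,"z": 0,"roll": -7.16},{"grip": 0.45,"x": 0,"y": 0,"z": 0,"roll": -7.16},{"grip": 0.45,"x": 0,"y": 0,"z": 0,"roll": -7.16},{"grip": 0.45,"x": 0,"y": 0,"z": 0,"roll": -7.16}]}}

```text
clock: 1.35
tcp_pos: [0.2576, -0.5137, 0.2308]
orientation: [-0.0, 0.388, 0.922, 0.0]
wrist_force: [-0.4, 0.1, 0.4]
finger_gap: 0.047
grip_force: 0.0
```

Call:
{"op": "servo_tool", "data": {"increments": [{"grip": 0.45,"x": 0,"y": 0,"z": 0,"roll": -7.16},{"grip": 0.45,"x": 0,"y": 0,"z": 0,"roll": -7.16},{"grip": 0.45,"x": 0,"y": 0,"z": 0,"roll": -7.16},{"grip": 0.45,"x": 0,"y": 0,"z": 0,"roll": 0}]}}

```text
clock: 1.68
tcp_pos: [0.2577, -0.5137, 0.2308]
orientation: [-0.0, 0.211, 0.978, 0.0]
wrist_force: [-0.6, 0.8, 0.3]
finger_gap: 0.0469
grip_force: 0.0
```

Call:
{"op": "servo_tool", "data": {"increments": [{"grip": 0.45,"x": -1,"y": 40,"z": 0,"roll": 0},{"grip": 0.45,"x": -1,"y": 40,"z": 0,"roll": 0},{"grip": 0.45,"x": -1,"y": 40,"z": 0,"roll": 0},{"grip": 0.45,"x": -1,"y": 40,"z": 0,"roll": 0},{"grip": 0.45,"x": -1,"y": 40,"z": 0,"roll": 0}]}}

```text
clock: 2.1
tcp_pos: [0.3454, -0.3323, 0.231]
orientation: [-0.0, 0.214, 0.977, 0.0]
wrist_force: [0.5, -0.9, -0.1]
finger_gap: 0.0472
grip_force: 0.0
```

Call:
{"op": "servo_tool", "data": {"increments": [{"grip": 0.45,"x": -1,"y": 40,"z": 0,"roll": 0},{"grip": 0.45,"x": -1,"y": 40,"z": 0,"roll": 0},{"grip": 0.45,"x": -1,"y": 40,"z": 0,"roll": 0},{"grip": 0.45,"x": -1,"y": 40,"z": 0,"roll": 0},{"grip": 0.45,"x": -1,"y": 40,"z": 0,"roll": 0}]}}

```text
clock: 2.52
tcp_pos: [0.4329, -0.1522, 0.2313]
orientation: [0.0, 0.214, 0.977, -0.0]
wrist_force: [0.3, -0.9, 0.3]
finger_gap: 0.0468
grip_force: 0.0
```

Call:
{"op": "servo_tool", "data": {"increments": [{"grip": 0.45,"x": -1,"y": 40,"z": 0,"roll": 0},{"grip": 0.45,"x": -1,"y": 40,"z": 0,"roll": 0},{"grip": 0.45,"x": -1,"y": 40,"z": 0,"roll": 0},{"grip": 0.45,"x": -1,"y": 40,"z": 0,"roll": 0},{"grip": 0.45,"x": -1,"y": 40,"z": 0,"roll": 0}]}}

```text
clock: 2.93
tcp_pos: [0.5204, 0.0278, 0.2312]
orientation: [-0.0, 0.214, 0.977, -0.0]
wrist_force: [0.0, -0.9, 0.3]
finger_gap: 0.0469
grip_force: 0.0
```

Call:
{"op": "servo_tool", "data": {"increments": [{"grip": 0.45,"x": 0,"y": 40,"z": 0,"roll": 0},{"grip": 0.45,"x": 0,"y": 0,"z": 20,"roll": 0},{"grip": 0.45,"x": 0,"y": 0,"z": 30,"roll": 0},{"grip": 0.45,"x": 0,"y": 0,"z": 20,"roll": 0},{"grip": 0.45,"x": 0,"y": 0,"z": 0,"roll": 0}]}}

```text
clock: 3.35
tcp_pos: [0.5335, 0.0628, 0.1566]
orientation: [-0.004, 0.213, 0.977, -0.001]
wrist_force: [-1.4, -0.1, -0.7]
finger_gap: 0.0466
grip_force: 0.0
```

```bash
cat > loc.py <<'E'
from pose import *
from scipy.spatial.transform import Rotation as Ro
s=env.get_state();q=s["orientation"];M=Ro.from_quat([q[1],q[2],q[3],q[0]]).as_matrix()
p=s["tcp_pos"]
def tool(w): return (M.T@(np.array(w)-p)*1000).round(1)
print("clock",s["clock"],"tcp trap",w2t(p).round(1),p[2].round(4),"yaw trap",np.degrees(np.arctan2(M[1,0],M[0,0])-th).round(1),"F",s["wrist_force"].round(1))
E
python3 - <<'E'
from loc import *
snap("side","side1.png"); im=snap("top","top1.png")
print("block start in tool",tool([.592,.052,.09]), s["joint_pos"].round(2))
E
```

```text
clock 3.35 tcp trap [-59.2  89. ] 0.1566 yaw trap 169.9 F [-1.4 -0.1 -0.7]
block start in tool [-58.2  14.8  66.1] [-0.03  0.28 -0.18  1.11 -0.    0.4 ]
```

View pics/side1.png

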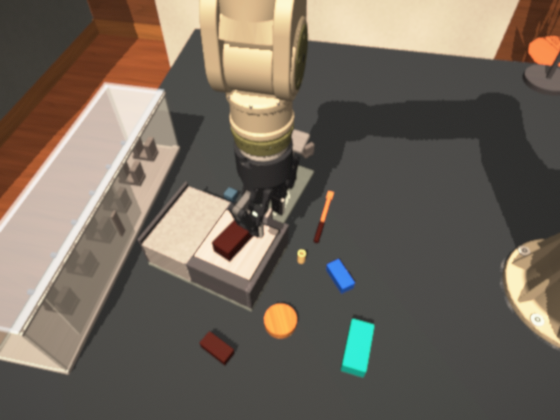

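The side view shows the fingers behind the block (block at (232,239)). I shift along the block by 15, lower, and start the push.

Call:
{"op": "servo_tool", "data": {"increments": [{"grip": 0.45,"x": 0,"y": 15,"z": 13,"roll": 0},{"grip": 0.45,"x": 0,"y": 0,"z": 25,"roll": 0},{"grip": 0.45,"x": 0,"y": 0,"z": 22,"roll": 0},{"grip": 0.45,"x": 0,"y": 0,"z": 13,"roll": 0},{"grip": 0.45,"x": -10,"y": 0,"z": 0,"roll": 0}]}}

```text
clock: 3.87
tcp_pos: [0.5497, 0.0718, 0.0872]
orientation: [-0.002, 0.213, 0.977, -0.0]
wrist_force: [-0.7, 0.5, -0.7]
finger_gap: 0.0471
grip_force: 0.0
```

Call:
{"op": "servo_tool", "data": {"increments": [{"grip": 0.45,"x": -8,"y": 0,"z": 0,"roll": 0},{"grip": 0.45,"x": -8,"y": 0,"z": 0,"roll": 0},{"grip": 0.45,"x": -8,"y": 0,"z": 0,"roll": 0},{"grip": 0.45,"x": -8,"y": 0,"z": 0,"roll": 0},{"grip": 0.45,"x": -8,"y": 0,"z": 0,"roll": 0}]}}

```text
clock: 4.28
tcp_pos: [0.5897, 0.0546, 0.0893]
orientation: [0.001, 0.212, 0.977, 0.0]
wrist_force: [-2.5, 2.1, 1.7]
finger_gap: 0.047
grip_force: 1.0
```

Call:
{"op": "servo_tool", "data": {"increments": [{"grip": 0.45,"x": -8,"y": 0,"z": 0,"roll": 0},{"grip": 0.45,"x": -8,"y": 0,"z": 0,"roll": 0},{"grip": 0.45,"x": -8,"y": 0,"z": 0,"roll": 0},{"grip": 0.45,"x": 0,"y": 0,"z": 0,"roll": 0}]}}

```text
clock: 4.62
tcp_pos: [0.6123, 0.0442, 0.0883]
orientation: [0.001, 0.213, 0.977, -0.0]
wrist_force: [1.0, 0.0, -0.1]
finger_gap: 0.047
grip_force: 0.0
```

```bash
python3 - <<'E'
from loc import *
a=snap("side","s2.png"); b=snap("top","t2.png")
cv2.imwrite("pics/both2.png",cv2.resize(np.vstack([a[120:320,100:400],b[40:240,100:400]])[:,:,::-1],None,fx=1.5,fy=1.5))
E
```

```text
clock 4.6167 tcp trap [21.8 90.7] 0.0883 yaw trap 170.0 F [ 1.   0.  -0.1]
```

View pics/both2.png

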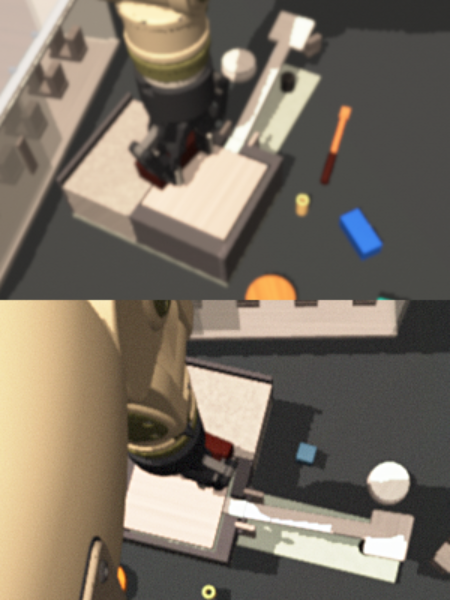

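The block is ahead of both fingertips and riding onto the ledge. It needs about 52 mm more.

Call:
{"op": "servo_tool", "data": {"increments": [{"grip": 0.45,"x": -8,"y": 0,"z": 1,"roll": 0},{"grip": 0.45,"x": -8,"y": 0,"z": 1,"roll": 0},{"grip": 0.45,"x": -8,"y": 0,"z": 1,"roll": 0},{"grip": 0.45,"x": -8,"y": 0,"z": 0,"roll": 0},{"grip": 0.45,"x": -8,"y": 0,"z": 0,"roll": 0}]}}

```text
clock: 5.13
tcp_pos: [0.6475, 0.0281, 0.085]
orientation: [0.0, 0.212, 0.977, -0.0]
wrist_force: [-0.9, 0.8, 0.4]
finger_gap: 0.0469
grip_force: 0.3
```

Call:
{"op": "servo_tool", "data": {"increments": [{"grip": 0.45,"x": -8,"y": 0,"z": 0,"roll": 0},{"grip": 0.45,"x": -4,"y": 0,"z": 0,"roll": 0},{"grip": 0.45,"x": 0,"y": 0,"z": 0,"roll": 0},{"grip": 0.45,"x": 10,"y": 0,"z": 0,"roll": 0},{"grip": 0.45,"x": 20,"y": 0,"z": -10,"roll": 0}]}}

```text
clock: 5.55
tcp_pos: [0.6306, 0.0351, 0.0933]
orientation: [-0.001, 0.213, 0.977, -0.0]
wrist_force: [-1.0, 0.7, -0.6]
finger_gap: 0.0472
grip_force: 0.0
```

Call:
{"op": "servo_tool", "data": {"increments": [{"grip": 1,"x": 10,"y": 0,"z": -30,"roll": 0},{"grip": 1,"x": 0,"y": -20,"z": -35,"roll": 0},{"grip": 1,"x": 0,"y": -40,"z": -20,"roll": 0},{"grip": 1,"x": 0,"y": -40,"z": 0,"roll": 0},{"grip": 1,"x": 0,"y": -40,"z": 0,"roll": 0}]}}

```text
clock: 5.97
tcp_pos: [0.565, -0.0857, 0.1814]
orientation: [0.003, 0.211, 0.977, -0.0]
wrist_force: [-0.3, 0.2, -0.1]
finger_gap: 0.0001
grip_force: 0.0
```

Call:
{"op": "servo_tool", "data": {"increments": [{"grip": 1,"x": 0,"y": -40,"z": 0,"roll": 0},{"grip": 1,"x": 0,"y": -40,"z": 0,"roll": 0},{"grip": 1,"x": 0,"y": 0,"z": 0,"roll": 0},{"grip": 1,"x": 0,"y": 0,"z": 0,"roll": 0}]}}

```text
clock: 6.3
tcp_pos: [0.5304, -0.1595, 0.1793]
orientation: [0.0, 0.214, 0.977, -0.0]
wrist_force: [-0.1, -0.2, 0.2]
finger_gap: -0.0001
grip_force: 0.0
```

```bash
python3 - <<'E'
from loc import *
a=snap("side","s3.png"); b=snap("top","t3.png")
cv2.imwrite("pics/both3.png",cv2.resize(np.vstack([a[120:320,100:400],b[40:240,100:400]])[:,:,::-1],None,fx=1.5,fy=1.5))
for n,im in(("side",a),("top",b)):
    hsv=cv2.cvtColor(im,cv2.COLOR_RGB2HSV)
    m=((hsv[...,0]<12)|(hsv[...,0]>168))&(hsv[...,1]>120)&(hsv[...,2]>25)&(hsv[...,2]<120)
    m=cv2.morphologyEx(m.astype(np.uint8),cv2.MORPH_OPEN,np.ones((3,3)))
    for q in cv2.findContours(m,0,1)[0]:
        if cv2.contourArea(q)>150:
            r=cv2.minAreaRect(q); print(n,np.round(r[0]),np.round(r[1]),[w2t(plane(n,*c,.103)).round(0).tolist() for c in cv2.boxPoints(r)])
print("paddle in tool",tool([*t2w((0,-146)),.12]))
E
```

```text
clock 6.3 tcp trap [  -6.3 -127. ] 0.1793 yaw trap 169.8 F [-0.1 -0.2  0.2]
side [217. 347.] [33. 18.] [[-46.0, 284.0], [-49.0, 260.0], [-98.0, 269.0], [-94.0, 293.0]]
side [192. 209.] [23. 47.] [[124.0, 117.0], [113.0, 26.0], [66.0, 47.0], [79.0, 133.0]]
side [ 57. 107.] [ 35. 207.] [[514.0, 190.0], [669.0, -390.0], [529.0, -326.0], [423.0, 209.0]]
side [534.  31.] [62. 51.] [[-309.0, -964.0], [-443.0, -1027.0], [-463.0, -689.0], [-351.0, -636.0]]
side [121.  10.] [21. 66.] [[795.0, -440.0], [620.0, -523.0], [549.0, -425.0], [712.0, -347.0]]
top [133. 178.] [14. 29.] [[-77.0, 236.0], [-30.0, 230.0], [-34.0, 207.0], [-81.0, 213.0]]
top [242. 110.] [47. 22.] [[88.0, 118.0], [126.0, 112.0], [112.0, 34.0], [74.0, 40.0]]
paddle in tool [ -9.5 -17.6  59.3]
```

View pics/both3.png

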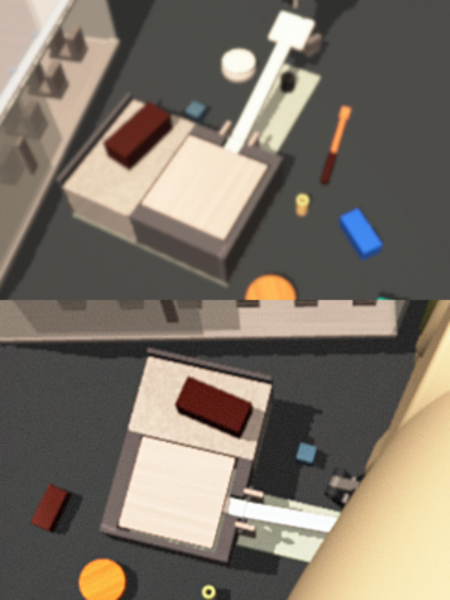

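The block lies flat on the ledge at trap x 74..126, y 34..118, clear of the flap. Next I go over the paddle and press.

Call:
{"op": "servo_tool", "data": {"increments": [{"grip": 1,"x": -9,"y": -19,"z": 15,"roll": 0},{"grip": 1,"x": 0,"y": 0,"z": 20,"roll": 0},{"grip": 1,"x": 0,"y": 0,"z": 10,"roll": 0},{"grip": 1,"x": 0,"y": 0,"z": 8,"roll": 0},{"grip": 1,"x": 0,"y": 0,"z": 6,"roll": 0}]}}

```text
clock: 6.82
tcp_pos: [0.5314, -0.1771, 0.119]
orientation: [-0.001, 0.211, 0.977, 0.0]
wrist_force: [0.0, -0.9, 0.8]
finger_gap: -0.0001
grip_force: 0.4
```

Call:
{"op": "servo_tool", "data": {"increments": [{"grip": 1,"x": 0,"y": -0.5,"z": 5,"roll": 0},{"grip": 1,"x": 0,"y": -0.5,"z": 5,"roll": 0},{"grip": 1,"x": 0,"y": -0.5,"z": 5,"roll": 0},{"grip": 1,"x": 0,"y": -0.5,"z": 5,"roll": 0},{"grip": 1,"x": 0,"y": -0.5,"z": 5,"roll": 0}]}}

```text
clock: 7.23
tcp_pos: [0.5313, -0.1817, 0.0961]
orientation: [0.001, 0.212, 0.977, -0.001]
wrist_force: [-1.3, -1.2, 5.5]
finger_gap: 0.0003
grip_force: 2.6
```

Call:
{"op": "servo_tool", "data": {"increments": [{"grip": 1,"x": 0,"y": -0.5,"z": 5,"roll": 0},{"grip": 1,"x": 0,"y": -0.5,"z": 5,"roll": 0},{"grip": 1,"x": 0,"y": -0.5,"z": 5,"roll": 0},{"grip": 1,"x": 0,"y": -0.5,"z": 5,"roll": 0},{"grip": 1,"x": 0,"y": -0.5,"z": 5,"roll": 0}]}}

```text
clock: 7.65
tcp_pos: [0.5306, -0.1846, 0.0713]
orientation: [0.002, 0.212, 0.977, -0.001]
wrist_force: [-1.1, -2.4, 5.8]
finger_gap: -0.0001
grip_force: 2.8
```

```bash
python3 - <<'E'
from loc import *
E
```

```text
clock 7.65 tcp trap [ 1.000e-01 -1.512e+02] 0.0713 yaw trap 170.0 F [-1.1 -2.4  5.8]
```

Contact is clean at about 6 N. I keep going down to the stop.

Call:
{"op": "servo_tool", "data": {"increments": [{"grip": 1,"x": 0,"y": -0.4,"z": 5,"roll": 0},{"grip": 1,"x": 0,"y": -0.4,"z": 5,"roll": 0},{"grip": 1,"x": 0,"y": 0,"z": 5,"roll": 0},{"grip": 1,"x": 0,"y": 0,"z": 4,"roll": 0},{"grip": 1,"x": 0,"y": 0,"z": 3,"roll": 0}]}}

```text
clock: 8.07
tcp_pos: [0.5306, -0.1844, 0.0492]
orientation: [0.002, 0.212, 0.977, -0.0]
wrist_force: [-0.1, 0.9, 6.5]
finger_gap: 0.0002
grip_force: 2.9
```

Call:
{"op": "servo_tool", "data": {"increments": [{"grip": 1,"x": 0,"y": 0,"z": 2,"roll": 0},{"grip": 1,"x": 0,"y": 0,"z": 1,"roll": 0},{"grip": 1,"x": 0,"y": 0,"z": 0,"roll": 0}]}}

```text
clock: 8.32
tcp_pos: [0.5307, -0.1841, 0.0462]
orientation: [0.002, 0.212, 0.977, -0.0]
wrist_force: [0.6, 0.4, 4.8]
finger_gap: 0.0001
grip_force: 2.3
```

Call:
{"op": "servo_tool", "data": {"increments": [{"grip": 1,"x": 0,"y": 0,"z": 1,"roll": 0},{"grip": 1,"x": 0,"y": 0,"z": 1,"roll": 0},{"grip": 1,"x": 0,"y": 0,"z": 0,"roll": 0}]}}

```text
clock: 8.57
tcp_pos: [0.5308, -0.1841, 0.0452]
orientation: [0.002, 0.212, 0.977, -0.0]
wrist_force: [-1.8, 1.9, 12.1]
finger_gap: 0.0003
grip_force: 6.0
```

Call:
{"op": "servo_tool", "data": {"increments": [{"grip": 1,"x": 0,"y": 0,"z": 1,"roll": 0},{"grip": 1,"x": 0,"y": 0,"z": 1,"roll": 0},{"grip": 1,"x": 0,"y": 0,"z": 0,"roll": 0}]}}

```text
clock: 8.82
tcp_pos: [0.5309, -0.184, 0.0444]
orientation: [0.002, 0.212, 0.977, -0.0]
wrist_force: [-4.1, 3.4, 21.2]
finger_gap: -0.0002
grip_force: 10.1
```

The force has risen to 21 N with almost no travel, so the paddle is at the stop. I hold and take a look.

Call:
{"op": "servo_tool", "data": {"increments": [{"grip": 1,"x": 0,"y": 0,"z": 0,"roll": 0},{"grip": 1,"x": 0,"y": 0,"z": 0,"roll": 0},{"grip": 1,"x": 0,"y": 0,"z": 0,"roll": 0},{"grip": 1,"x": 0,"y": 0,"z": 0,"roll": 0},{"grip": 1,"x": 0,"y": 0,"z": 0,"roll": 0}]}}

```text
clock: 9.23
tcp_pos: [0.5309, -0.184, 0.0445]
orientation: [0.002, 0.212, 0.977, -0.0]
wrist_force: [-3.8, 2.6, 20.4]
finger_gap: -0.0001
grip_force: 9.9
```

```bash
python3 - <<'E'
from loc import *
a=snap("side","s4.png"); b=snap("top","t4.png")
cv2.imwrite("pics/both4.png",cv2.resize(np.vstack([a[120:320,100:400],b[40:240,100:400]])[:,:,::-1],None,fx=1.5,fy=1.5))
E
```

```text
clock 9.2333 tcp trap [   0.3 -150.5] 0.0445 yaw trap 170.1 F [-3.8  2.6 20.4]
```

View pics/both4.png

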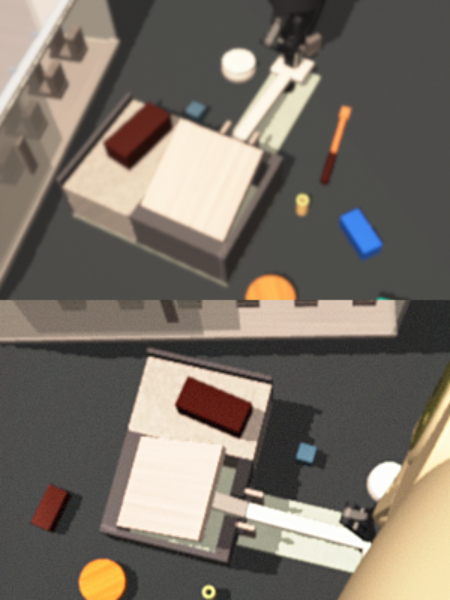

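The picture shows the flap raised, the paddle held down, the block flat on the ledge and the bystanders where they were. I hand it in.

```bash
python3 -c "
from workcell import env
print(env.hand_in())"
```

```text
the job is handed in; nothing more can be done
None
```

The job is handed in: the block lies flat on the ledge, clear of the flap, and the fingertips are holding the paddle at its stop (about 20 N) with the flap raised.

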